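# Sweep desk oddments into the tray

### The job

Tidy the desk: with the fingertips, sweep the white-and-blue eraser, the small cardboard staple box and the red pencil sharpener across the desk top and in through the open front of the dark three-sided desk tray, until all three lie completely inside it. Slide them along the surface and do not pick anything up. Leave the cream mug, the tape roll and the scissors where they are.

Things in the scene. Friction and masses are not known exactly. Their poses are not given: they have to be found in the camera images.
- tray: dark steel tray fixed to the desk, 130 (x) x 230 (y) x 35 mm high, open top. Origin at the centre of its footprint, desk level. 6 mm walls at the back (+x) and both sides (y); the -x side, roughly facing the robot, is open, no sill, at x = -65 mm (rounded wall ends 3 mm further out). Inside: y -109 to +109 mm, back wall at x = +59 mm. Tan floor lining under 1 mm, so things slide straight in.
- eraser: eraser, white rubber in a blue sleeve, 34 x 28 x 15 mm high; origin at the centre of its underside, z up; slides freely on the desk, about 25 g
- staple_box: small brown cardboard box with a green band, 34 x 30 x 16 mm high; origin at the centre of its underside, z up; slides freely on the desk, about 50 g
- sharpener: red block-shaped pencil sharpener with a steel plate on top, 32 x 28 x 18 mm high; origin at the centre of its underside, z up; slides freely on the desk, about 30 g
- mug: cream mug, 81 x 112 x 68 mm high, loose, to be left alone; origin at the centre of its footprint (handle included), the handle points to its -y
- tape: roll of tan tape lying flat, 104 mm across, 25 mm high, loose, to be left alone; origin at the centre of its underside
- scissors: red-handled scissors lying flat, 87 x 199 x 9 mm, loose, to be left alone; origin at the centre of the underside, blades toward its -y

How it is judged (in metres and radians):
At the end, for the whole second after the job is handed in: The eraser, the staple box and the sharpener all lie at rest on the tray's floor between its side walls, each with its centre at least 14 mm (about half its width) behind the line of the open front; mug, tape roll and scissors are within 20 mm of where they started (x of eraser in the frame of tray between -0.051 and 0.06 m and y of eraser in the frame of tray between -0.11 and 0.11 m and height (world z) of each of eraser, staple_box, sharpener below 0.025 m and linear speed of each of eraser, staple_box, sharpener below 0.02 m/s and x of staple_box in the frame of tray between -0.051 and 0.06 m and y of staple_box in the frame of tray between -0.11 and 0.11 m and x of sharpener in the frame of tray between -0.051 and 0.06 m and y of sharpener in the frame of tray between -0.11 and 0.11 m and distance of each of mug, tape, scissors from where it was at the start of the episode below 0.02 m); the robot touches nothing.
It fails at once if the eraser, staple box or sharpener is lifted (underside centre more than 30 mm above the desk) (height (world z) of any of eraser, staple_box, sharpener above 0.03 m).
It fails at once if the mug, tape roll or scissors is moved by more than 20 mm (distance of any of mug, tape, scissors from where it was at the start of the episode above 0.02 m).
It also fails if it takes over 72 s, if anything falls off the work surface, if the arm or the gripper's body presses on something with over 40 N, if the wrist force passes 120 N, or if a joint passes its speed limit or range.

### The arm

A 6-joint arm with a two-finger parallel gripper is mounted at the origin on a cart in front of the work surface, level with it; the furniture and walls round the work are solid. World frame = base frame: x ahead of the robot, y to its left, z up, the work surface at z = 0. Lengths are in m, angles in degrees, forces in N, time in s.
With the tool pointing down it reaches from about 0.25 to 0.725 m from the base axis. Payload 9.7 kg.
Tool frame: the origin (TCP) lies on the centre line of the jaws, within the pads' length; the fingertips stand 14 mm ahead of it and the grasp point (between the pads) lies 5 mm behind it; z points along the fingers, y is the line along which they close (so a half turn about z gives the same grasp; the last joint's range is limited). The gripper opens to 85 mm and grips with 20 to 120 N. Pads are 22 mm wide; open, the fingers measure 114 mm over their backs; the gripper's body (76 mm by 85 mm) begins 54 mm behind the grasp point. The pads swing forward as they close: fully open they stand 13 mm farther back than shut.
Start: joints at [-68.182, 4.979, 10.078, 95.1, 0, 90], TCP at [0.204, -0.511, 0.245] pointing down, gripper open.
Joint ranges: [-179.16, 179.16], [-48.56, 103.87], [-65.8, 70.77], [-126.05, 130.52], [-82.76, 87.17], [-180, 180]. Speed limits (degrees/s): [127.2, 127.2, 147.25, 180, 180, 180].

### API

Orientations are given as [roll, pitch, yaw] about the fixed x, y, z axes, in that order (R = Rz(yaw) Ry(pitch) Rx(roll)).
In Python, from workcell import bot, camera, get_calibration, ticket gives the robot as it stands. The module is installed in compiled form; this text tells all that it offers.
- The arm moves only by the tool send_rows, never from a script. Its arguments are lists of equal length, an entry for each row: "linear": the shift along the tool's x, y, z in m, a list of three; "twist": the turn, a rotation vector about the tool's x, y, z in units of 10 degrees (1.0 is 10 degrees), a list of three; "gripper": the opening in per cent of the stroke, from 0 (shut) to 100 (fully open). In form: {"linear": [[x, y, z], ...], "twist": [[wx, wy, wz], ...], "gripper": [gripper, ...]}. A call has 1 to 8 rows; each row shifts and turns the commanded pose from where the row before left it, along the tool's axes as they then stand; what a row does not reach is not made up. A row lasts 1/8 s, in which the tool goes at most 62.5 mm and 10.7 degrees, less where a joint would pass 70% of its speed; a pose out of reach is approached as far as the arm can. A call with a gripper value outside its range is refused whole. The fingers move at their own pace and stop on an object; "grip_force" is the grip in N (left out, the last holds). Time passes only in rows, so rows that do not move let the fingers close. It gives the time, the measured TCP pose, the force, the opening and the grip force at its end, in the units of the state.
- bot.get_obs(): the state, without advancing time (a new reading comes with each control period).
- camera(name): name is "scene" or "top"; returns the picture (420x560x3 uint8, red, green, blue); there is no depth.
- get_calibration(name): a dict with "fx", "fy", "cx", "cy" (pixels), "origin" and "orientation" of the camera in the world. Camera axes: x right, y down, z forward; pixel columns grow to the right and rows downward; lengths in m; the calibration is good to about 2 mm. A picture is of the moment at which its call begins. get_calibration takes no time and is no camera call.
- ticket.job_done(): hands the job in; it is judged then, once.
The state is a dict: "time": time; "q": joint angles; "qd": joint speeds; "joint_efforts": joint torques, N m; "ee_pos": TCP position; "tcp_rot": TCP orientation; "wrist_force": force on the tool from outside, world axes, zero at the start; "torque": the same for the moment, N m; "opening": finger opening in m; "grasp_force": force on a finger pad.
Only numpy, scipy, OpenCV 4.12 (cv2) and the standard library are available. Lean on these libraries where they do the work, as an engineer would, in place of code of your own. Each camera call takes 0.05 s, during which the arm holds its last target. There are 200 camera calls.

## Working session

There is one attempt and no reset: what is moved stays moved. The work goes in short steps, Python scripts to look and compute and a tool call to move; the robot and the scene stay as the last step left them, time stands still between calls to the robot, and variables do not carry over. Pictures are saved under pics/ and viewed, at most 10 in all, crops included, and the job is handed in when it is done.

Besides the shell and the picture viewer there is one more tool, called after "Emit:" as name(argument=value, ...), one argument or row to a line, values as JSON. send_rows: Moves the arm, as the interface text tells. Its arguments: {"type":"object","properties":{"linear":{"type":"array"},"twist":{"type":"array"},"gripper":{"type":"array"},"grip_force":{"type":"number"}},"required":["linear","twist","gripper"]}

```bash
mkdir -p pics
python3 - <<'E'
from workcell import bot,camera,get_calibration
import cv2
for n in("top","scene"):
    cv2.imwrite(f"pics/{n}0.png",cv2.cvtColor(camera(n),cv2.COLOR_RGB2BGR)); print(get_calibration(n))
o=bot.get_obs();print(o['time'],o['ee_pos'],o['tcp_rot'],o['opening'])
E
```

```text
{'fx': 439.9363428535045, 'fy': 439.9363428535045, 'cx': 271.06918065788983, 'cy': 202.22021401881224, 'origin': array([3.79850747e-01, 7.32461653e-04, 1.29877748e+00]), 'orientation': array([-171.47729101,    0.51404903,  -89.19484552])}
{'fx': 481.60771435254725, 'fy': 481.60771435254725, 'cx': 281.9595637429188, 'cy': 203.4710099539661, 'origin': array([0.12176362, 0.75827453, 0.71927579]), 'orientation': array([-127.29587899,    1.24573835, -150.75305404])}
0.1 [ 0.20432312 -0.51043518  0.24464838] [-1.79932202e+02  2.80770733e-03  2.18169923e+01] 0.08557245593030356
```

View pics/top0.png

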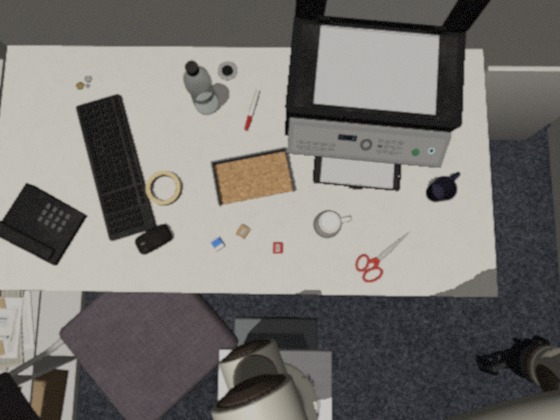

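View pics/scene0.png

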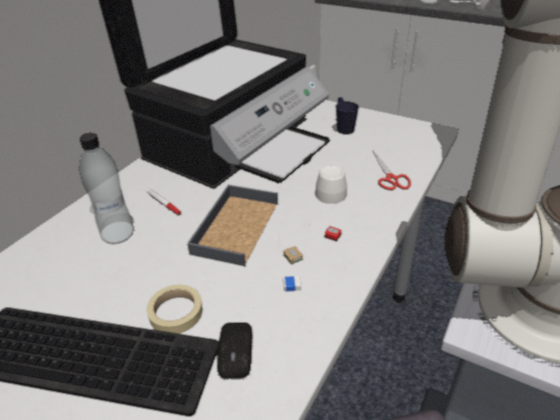

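The top view shows the tray at about (253,177), eraser (218,243), staple box (243,231), sharpener (278,247), mug (330,222), tape (163,187) and scissors (380,255). The scene view confirms this, with the tray's open side facing the three items.

```bash
cat > h.py <<'E'
import numpy as np,cv2
from workcell import bot,camera,get_calibration
from scipy.spatial.transform import Rotation as R
def ray(n,uv,z):
    c=get_calibration(n);d=R.from_euler('xyz',c['orientation'],degrees=True).apply([(uv[0]-c['cx'])/c['fx'],(uv[1]-c['cy'])/c['fy'],1])
    o=c['origin'];return (o+d*(z-o[2])/d[2])[:2]
def blob(m,box):
    k=np.zeros(m.shape,np.uint8);x0,y0,x1,y1=box;k[y0:y1,x0:x1]=m[y0:y1,x0:x1]
    cs,_=cv2.findContours(k,cv2.RETR_EXTERNAL,cv2.CHAIN_APPROX_NONE)
    return max(cs,key=cv2.contourArea) if cs else None
E
python3 - <<'E'
from h import *
im=camera("top");hsv=cv2.cvtColor(im,cv2.COLOR_RGB2HSV);H,S,V=[hsv[...,i].astype(int) for i in range(3)]
print(ray("top",(200,150),0),ray("top",(300,250),0))
def show(name,m,box,z):
    c=blob(m.astype(np.uint8),box);r=cv2.minAreaRect(c)
    pts=np.array([ray("top",p,z) for p in cv2.boxPoints(r)])
    print(name,cv2.contourArea(c),np.round(r[0],1),pts.mean(0).round(3));print(pts.round(3).tolist())
show("tray",(V<95),(205,140,300,212),.035)
show("cork",(S>70)&(V>60),(205,145,300,212),0)
show("eraserblue",(S>90)&(H>95)&(H<130),(205,230,232,256),.015)
show("staple",(S>55),(232,220,256,242),.016)
show("sharp",(S>90)&((H<12)|(H>168)),(265,235,292,260),.018)
show("mug",(V>0)&(S<256),(312,208,345,238),.068)
show("tape",(S>35),(140,165,188,210),.02)
print(ray("top",(218,243.5),.012))
cv2.imwrite("pics/c.png",cv2.resize(cv2.cvtColor(im[135:265,130:350],cv2.COLOR_RGB2BGR),None,fx=3.6,fy=3.6,interpolation=cv2.INTER_CUBIC))
E
```

```text
[0.73226765 0.23369547] [ 0.43356324 -0.07180417]
tray 246.5 [252.9 175.7] [0.647 0.069]
[[0.687, 0.194], [0.734, -0.03], [0.607, -0.055], [0.561, 0.166]]
cork 2886.5 [252.8 177. ] [0.651 0.071]
[[0.689, 0.193], [0.736, -0.025], [0.612, -0.05], [0.566, 0.166]]
eraserblue 38.0 [216.5 242. ] [0.453 0.172]
[[0.451, 0.187], [0.466, 0.166], [0.454, 0.157], [0.439, 0.179]]
staple 96.0 [242.6 230.9] [0.486 0.097]
[[0.48, 0.118], [0.508, 0.1], [0.492, 0.076], [0.465, 0.094]]
sharp 79.0 [277.5 247. ] [ 0.441 -0.006]
[[0.426, 0.007], [0.455, 0.008], [0.455, -0.018], [0.426, -0.019]]
mug 928.0 [328.  222.5] [ 0.509 -0.146]
[[0.549, -0.101], [0.55, -0.191], [0.469, -0.191], [0.467, -0.101]]
tape 976.0 [160.5 187.5] [0.611 0.343]
[[0.66, 0.407], [0.662, 0.284], [0.563, 0.28], [0.561, 0.401]]
[0.44867566 0.16822073]
```

View pics/c.png

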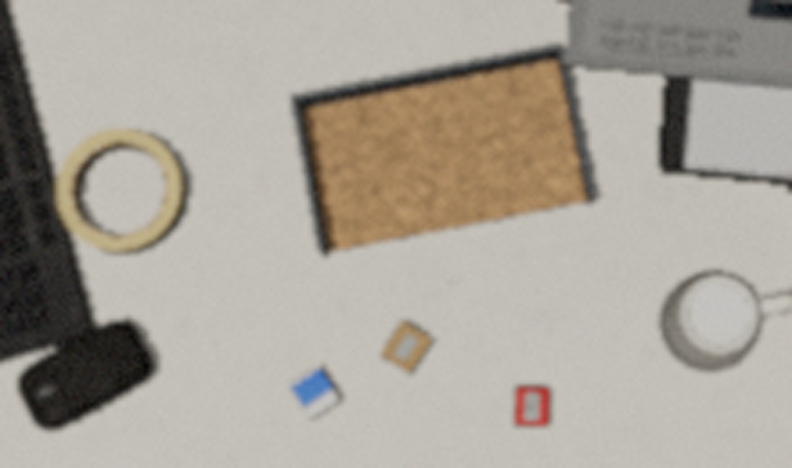

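Tray centre is about (0.649, 0.070) with yaw about 12°. I'll push with partly open fingers (flat two-finger contact), starting with the staple box on a heading of -5°.

Emit:
send_rows(
  linear=[
    [0,0,0],
    [0,0,0],
    [0,0,0],
    [0.011,-0.042,0],
    [0.011,-0.042,0],
    [0.011,-0.042,0],
    [0.011,-0.042,0],
    [0.011,-0.042,0],
  ],
  twist=[
    [0,0,0.9],
    [0,0,0.9],
    [0,0,0.88],
    [0,0,0],
    [0,0,0],
    [0,0,0],
    [0,0,0],
    [0,0,0],
  ],
  gripper=[20,20,20,20,20,20,20,20],
)

```text
time: 1.15
ee_pos: [0.2776, -0.3048, 0.2451]
tcp_rot: [-180.0, 0.0, -5.0]
wrist_force: [0.7, -0.1, -0.2]
opening: 0.0173
grasp_force: 0.0
```

Emit:
send_rows(
  linear=[
    [0.011,-0.042,0],
    [0.011,-0.042,0],
    [0.011,-0.042,0],
    [0.011,-0.042,0],
    [0.011,-0.042,0],
    [0.011,-0.042,0],
    [0.011,-0.042,0],
    [0.011,-0.042,0],
  ],
  twist=[
    [0,0,0],
    [0,0,0],
    [0,0,0],
    [0,0,0],
    [0,0,0],
    [0,0,0],
    [0,0,0],
    [0,0,0],
  ],
  gripper=[20,20,20,20,20,20,20,20],
)

```text
time: 2.15
ee_pos: [0.3923, -0.0115, 0.2455]
tcp_rot: [-178.5, 0.0, -2.6]
wrist_force: [-0.2, -0.3, 0.9]
opening: 0.0169
grasp_force: 0.0
```

```bash
cat >> h.py <<'E'
def plan(x,y,z,yaw):
    o=bot.get_obs();r=R.from_euler('xyz',o['tcp_rot'],degrees=True);t=R.from_euler('xyz',[180,0,yaw],degrees=True)
    d=np.array([x,y,z])-o['ee_pos']
    print('t',round(o['time'],2),'pos',o['ee_pos'].round(4),'rot',o['tcp_rot'].round(1),'open',round(o['opening'],4),'F',np.round(o['wrist_force'],1))
    print(' twist first (10deg):',(r.inv()*t).as_rotvec(degrees=True).round(1)/10,'shift cur axes',r.inv().apply(d).round(4),'shift after turn',t.inv().apply(d).round(4))
E
python3 -c "
from h import *
plan(.426,.102,.022,-5)"
```

```text
t 2.15 pos [ 0.3923 -0.0115  0.2455] rot [-178.5    0.    -2.6] open 0.0169 F [-0.2 -0.3  0.9]
 twist first (10deg): [-0.15  0.    0.24] shift cur axes [ 0.0285 -0.109   0.2264] shift after turn [ 0.0237 -0.116   0.2235]
```

Emit:
send_rows(
  linear=[
    [0,0,0],
    [0,0,0],
  ],
  twist=[
    [0,0,0],
    [0,0,0],
  ],
  gripper=[20,20],
)

```text
time: 2.4
ee_pos: [0.3917, -0.0139, 0.2454]
tcp_rot: [-178.6, 0.0, -3.0]
wrist_force: [-0.3, -0.3, 0.2]
opening: 0.0173
grasp_force: 0.0
```

```bash
python3 -c "
from h import *
plan(.426,.102,.022,-5)"
```

```text
t 2.4 pos [ 0.3917 -0.0139  0.2454] rot [-178.6    0.    -3. ] open 0.0173 F [-0.3 -0.3  0.2]
 twist first (10deg): [-0.14  0.01  0.2 ] shift cur axes [ 0.0284 -0.1119  0.2263] shift after turn [ 0.0241 -0.1184  0.2234]
```

Emit:
send_rows(
  linear=[
    [0,0,0],
    [0.006,-0.0295,0.025],
    [0.006,-0.0295,0.025],
    [0.006,-0.0295,0.025],
    [0.006,-0.0295,0.025],
    [0,0,0.025],
    [0,0,0.025],
    [0,0,0],
  ],
  twist=[
    [-0.14,0,0.2],
    [0,0,0],
    [0,0,0],
    [0,0,0],
    [0,0,0],
    [0,0,0],
    [0,0,0],
    [0,0,0],
  ],
  gripper=[20,20,20,20,20,20,20,20],
)

```text
time: 3.4
ee_pos: [0.417, 0.022, 0.098]
tcp_rot: [-176.3, 0.2, 0.7]
wrist_force: [0.2, 0.8, 0.2]
opening: 0.017
grasp_force: 0.0
```

```bash
python3 -c "
from h import *
plan(.426,.102,.022,-5)
cv2.imwrite('pics/s1.png',cv2.cvtColor(camera('scene'),cv2.COLOR_RGB2BGR))"
```

```text
t 3.4 pos [0.417 0.022 0.098] rot [-176.3    0.2    0.7] open 0.017 F [0.2 0.8 0.2]
 twist first (10deg): [-0.37  0.04  0.57] shift cur axes [ 0.0102 -0.0748  0.0809] shift after turn [ 0.0019 -0.0805  0.076 ]
```

View pics/s1.png

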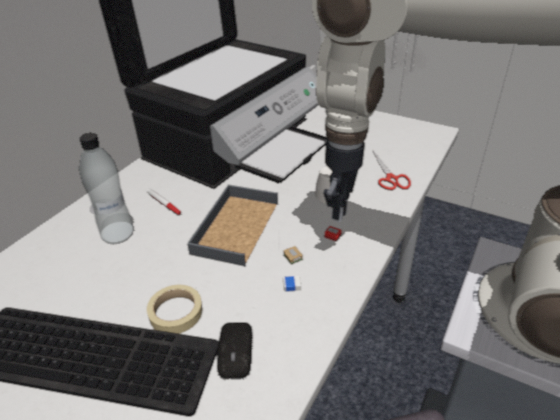

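The gripper stands near the sharpener at about (335,230), and the objects haven't moved. The y motion is being throttled, so I'll check the joints.

```bash
python3 -c "
from h import *
o=bot.get_obs();print(o['q'].round(1),o['qd'].round(1),o['joint_efforts'].round(1))"
```

```text
[  0.6 -13.5 -23.5  80.1   3.7 179.9] [ 0.4 -0.6  1.9  0.4  0.2 -0. ] [  0.  -30.6  44.8  -0.2   0.2   0. ]
```

Emit:
send_rows(
  linear=[
    [0,-0.01,0],
    [0,-0.01,0],
    [0,-0.01,0],
  ],
  twist=[
    [0,0,0],
    [0,0,0],
    [0,0,0],
  ],
  gripper=[20,20,20],
)

```text
time: 3.82
ee_pos: [0.4183, 0.0356, 0.102]
tcp_rot: [-175.5, 0.0, 2.0]
wrist_force: [0.4, -0.2, 0.5]
opening: 0.0169
grasp_force: 0.0
```

```bash
python3 -c "
from h import *
o=bot.get_obs();print(o['q'].round(1),o['qd'].round(1),o['joint_efforts'].round(1))
plan(.426,.102,.022,-5)"
```

```text
[  1.9 -13.5 -23.2  80.3   4.5 179.9] [ 3.2  0.3  0.5  0.5  2.1 -0. ] [ -0.6 -32.1  46.9  -0.    0.2   0. ]
t 3.83 pos [0.4183 0.0356 0.102 ] rot [-175.5    0.     2. ] open 0.0169 F [ 0.4 -0.2  0.5]
 twist first (10deg): [-0.45  0.03  0.7 ] shift cur axes [ 0.01   -0.0596  0.085 ] shift after turn [ 0.0019 -0.0668  0.08  ]
```

Joint 6 has hit its limit, because yaw = q1 - q6 + 180. I'll turn the tool half round, since the grasp is symmetric, and push along tool -x.

Emit:
send_rows(
  linear=[
    [0,0,0],
    [0,0,0],
    [0,0,0],
    [0,0,0],
    [0,0,0],
    [0,0,0],
    [0,0,0],
    [0,0,0],
  ],
  twist=[
    [-0.45,0,0],
    [0,0,-1],
    [0,0,-1],
    [0,0,-1],
    [0,0,-1],
    [0,0,-1],
    [0,0,-1],
    [0,0,-1],
  ],
  gripper=[20,20,20,20,20,20,20,20],
)

```text
time: 4.82
ee_pos: [0.4188, 0.023, 0.1016]
tcp_rot: [-179.8, -0.5, 73.2]
wrist_force: [0.1, -0.2, 0.6]
opening: 0.0169
grasp_force: 0.0
```

Emit:
send_rows(
  linear=[
    [0,0,0],
    [0,0,0],
    [0,0,0],
    [0,0,0],
    [0,0,0],
    [0,0,0],
    [0,0,0],
    [0,0,0],
  ],
  twist=[
    [0,0,-1],
    [0,0,-1],
    [0,0,-1],
    [0,0,-1],
    [0,0,-1],
    [0,0,-1],
    [0,0,-1],
    [0,0,-1],
  ],
  gripper=[20,20,20,20,20,20,20,20],
)

```text
time: 5.82
ee_pos: [0.4187, 0.0231, 0.1017]
tcp_rot: [179.5, -0.3, 153.2]
wrist_force: [0.6, 0.3, -0.5]
opening: 0.0171
grasp_force: 0.0
```

```bash
python3 -c "
from h import *
plan(.426,.102,.022,175)"
```

```text
t 5.83 pos [0.4187 0.0231 0.1017] rot [179.5  -0.3 153.2] open 0.0171 F [ 0.6  0.3 -0.5]
 twist first (10deg): [ 0.05 -0.02 -2.18] shift cur axes [0.0287 0.0731 0.0804] shift after turn [-0.0004  0.0793  0.0797]
```

Emit:
send_rows(
  linear=[
    [0,0,0],
    [0,0,0],
    [0,0,0],
    [0,0.0263,0],
    [0,0.0263,0],
    [0,0.0263,0],
    [0,0,0.03],
    [0,0,0.03],
  ],
  twist=[
    [0.05,0,-0.73],
    [0,0,-0.73],
    [0,0,-0.73],
    [0,0,0],
    [0,0,0],
    [0,0,0],
    [0,0,0],
    [0,0,0],
  ],
  gripper=[20,20,20,20,20,20,20,20],
)

```text
time: 6.82
ee_pos: [0.4259, 0.1022, 0.0412]
tcp_rot: [179.9, -0.2, 174.8]
wrist_force: [0.1, -1.1, 0.3]
opening: 0.0172
grasp_force: 0.0
```

```bash
python3 -c "
from h import *
plan(.426,.102,.020,175)"
```

```text
t 6.83 pos [0.4259 0.1022 0.0412] rot [179.9  -0.2 174.8] open 0.0172 F [ 0.1 -1.1  0.3]
 twist first (10deg): [ 0.01 -0.02 -0.02] shift cur axes [-0.0002 -0.0002  0.0212] shift after turn [-0.0001 -0.0002  0.0212]
```

Emit:
send_rows(
  linear=[
    [0,0,0.021],
    [-0.012,0,0],
    [-0.012,0,0],
    [-0.012,0,0],
    [-0.012,0,0],
    [-0.012,0,0],
    [-0.012,0,0],
    [-0.012,0,0],
  ],
  twist=[
    [0,0,0],
    [0,0,0],
    [0,0,0],
    [0,0,0],
    [0,0,0],
    [0,0,0],
    [0,0,0],
    [0,0,0],
  ],
  gripper=[20,20,20,20,20,20,20,20],
)

```text
time: 7.82
ee_pos: [0.5099, 0.0936, 0.02]
tcp_rot: [179.9, -0.3, 174.7]
wrist_force: [-0.7, 0.9, 1.4]
opening: 0.0173
grasp_force: 0.4
```

```bash
python3 -c "
from h import *
plan(.629,.084,.020,175)
cv2.imwrite('pics/s2.png',cv2.resize(cv2.cvtColor(camera('scene')[160:340,150:390],cv2.COLOR_RGB2BGR),None,fx=3,fy=3))"
```

```text
t 7.83 pos [0.5099 0.0936 0.02  ] rot [179.9  -0.3 174.7] open 0.0173 F [-0.7  0.9  1.4]
 twist first (10deg): [ 0.01 -0.03 -0.03] shift cur axes [-0.1195  0.0014 -0.0007] shift after turn [-0.1195  0.0008 -0.    ]
```

View pics/s2.png

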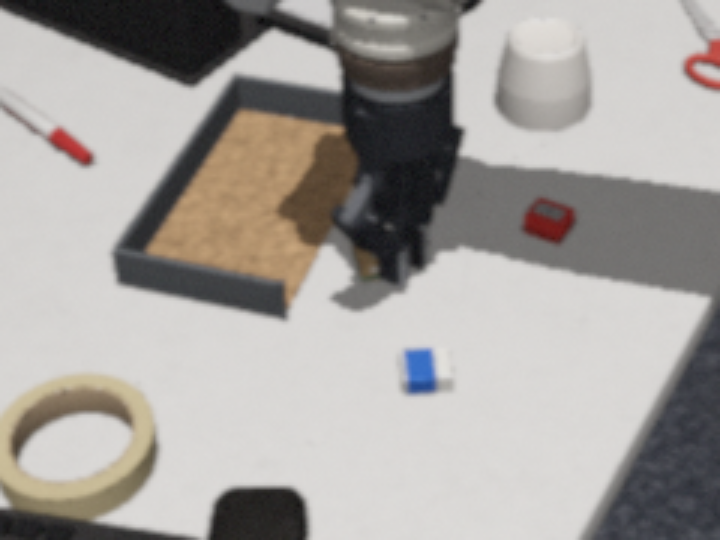

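The box sits in front of the fingertips at about (367,262) in the crop, being pushed as planned. I'll continue into the tray.

Emit:
send_rows(
  linear=[
    [-0.015,0,0],
    [-0.015,0,0],
    [-0.015,0,0],
    [-0.015,0,0],
    [-0.015,0,0],
    [-0.015,0,0],
    [-0.015,0,0],
    [-0.015,0,0],
  ],
  twist=[
    [0,0,0],
    [0,0,0],
    [0,0,0],
    [0,0,0],
    [0,0,0],
    [0,0,0],
    [0,0,0],
    [0,0,0],
  ],
  gripper=[20,20,20,20,20,20,20,20],
)

```text
time: 8.88
ee_pos: [0.6297, 0.0825, 0.0192]
tcp_rot: [180.0, -0.3, 174.7]
wrist_force: [-0.1, 0.3, 0.8]
opening: 0.0173
grasp_force: 0.4
```

Emit:
send_rows(
  linear=[
    [0.02,0,0],
    [0,0,-0.03],
    [0,0,-0.03],
    [0.04,0,0],
    [0.04,0,0],
    [0.04,0,0],
    [0.04,0,0],
    [0,0,0],
  ],
  twist=[
    [0,0,0],
    [0,0,0],
    [0,0,0],
    [0,0,0],
    [0,0,0],
    [0,0,0],
    [0,0,0],
    [0,0,0],
  ],
  gripper=[20,20,20,20,20,20,20,20],
)

```text
time: 9.88
ee_pos: [0.4486, 0.0993, 0.0807]
tcp_rot: [179.9, -0.3, 174.8]
wrist_force: [0.9, 0.1, -0.1]
opening: 0.0169
grasp_force: 0.0
```

```bash
python3 -c "
from h import *
plan(.381,-.012,.08,-174.4)
cv2.imwrite('pics/s3.png',cv2.resize(cv2.cvtColor(camera('scene')[160:340,150:390],cv2.COLOR_RGB2BGR),None,fx=3,fy=3))"
```

```text
t 9.88 pos [0.4486 0.0993 0.0807] rot [179.9  -0.3 174.8] open 0.0169 F [ 0.9  0.1 -0.1]
 twist first (10deg): [ 0.01 -0.03 -1.08] shift cur axes [ 0.0571 -0.117   0.0009] shift after turn [ 0.0781 -0.1042  0.0007]
```

View pics/s3.png

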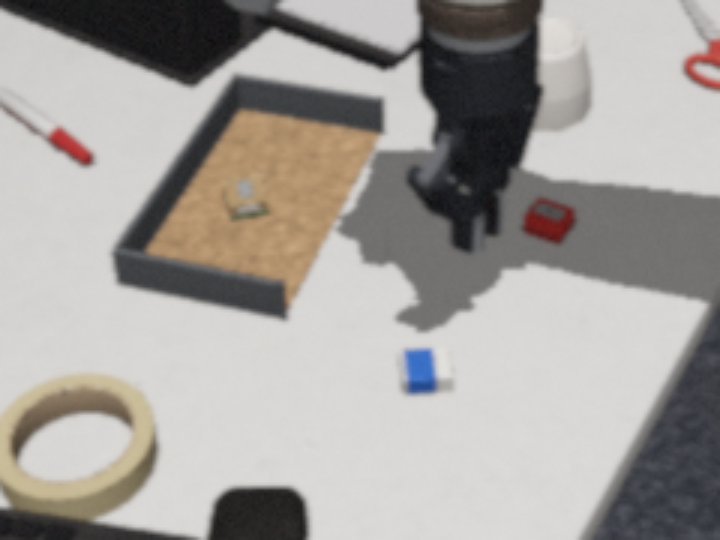

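The staple box is well inside the tray at crop (246,200). Next is the sharpener, on a heading of 5.6°.

Emit:
send_rows(
  linear=[
    [0,0,0],
    [0,0,0],
    [0.0195,-0.026,0],
    [0.0195,-0.026,0],
    [0.0195,-0.026,0],
    [0.0195,-0.026,0],
    [0,0,0.03],
    [0,0,0.03],
  ],
  twist=[
    [0,0,-0.54],
    [0,0,-0.54],
    [0,0,0],
    [0,0,0],
    [0,0,0],
    [0,0,0],
    [0,0,0],
    [0,0,0],
  ],
  gripper=[20,20,20,20,20,20,20,20],
)

```text
time: 10.92
ee_pos: [0.3833, -0.0125, 0.0205]
tcp_rot: [179.9, -0.2, -174.6]
wrist_force: [0.2, 0.1, -0.2]
opening: 0.0168
grasp_force: 0.0
```

```bash
python3 -c "
from h import *
plan(.622,.011,.02,-174.4)"
```

```text
t 10.93 pos [ 0.3833 -0.0125  0.0205] rot [ 179.9   -0.2 -174.6] open 0.0168 F [ 0.2  0.1 -0.2]
 twist first (10deg): [ 0.01 -0.02 -0.02] shift cur axes [-0.2398  0.0008 -0.0003] shift after turn [-2.398e-01  1.000e-04  5.000e-04]
```

Emit:
send_rows(
  linear=[
    [-0.013,0,0],
    [-0.013,0,0],
    [-0.015,0,0],
    [-0.015,0,0],
    [-0.015,0,0],
    [-0.015,0,0],
    [-0.015,0,0],
    [-0.015,0,0],
  ],
  twist=[
    [0,0,0],
    [0,0,0],
    [0,0,0],
    [0,0,0],
    [0,0,0],
    [0,0,0],
    [0,0,0],
    [0,0,0],
  ],
  gripper=[20,20,20,20,20,20,20,20],
)

```text
time: 11.92
ee_pos: [0.4983, -0.0005, 0.02]
tcp_rot: [179.9, -0.3, -174.5]
wrist_force: [0.1, 0.0, -0.2]
opening: 0.0173
grasp_force: 0.2
```

Emit:
send_rows(
  linear=[
    [-0.015,0,0],
    [-0.015,0,0],
    [-0.015,0,0],
    [-0.015,0,0],
    [-0.015,0,0],
    [-0.015,0,0],
    [-0.015,0,0],
    [-0.015,0,0],
  ],
  twist=[
    [0,0,0],
    [0,0,0],
    [0,0,0],
    [0,0,0],
    [0,0,0],
    [0,0,0],
    [0,0,0],
    [0,0,0],
  ],
  gripper=[20,20,20,20,20,20,20,20],
)

```text
time: 12.92
ee_pos: [0.6176, 0.011, 0.0192]
tcp_rot: [179.9, -0.3, -174.5]
wrist_force: [-0.1, 0.2, -0.5]
opening: 0.0169
grasp_force: 0.1
```

Emit:
send_rows(
  linear=[
    [0.02,0,0],
    [0,0,-0.03],
    [0,0,-0.03],
    [0.04,0,0],
    [0.04,0,0],
    [0.04,0,0],
    [0.04,0,0],
    [0,0,0],
  ],
  twist=[
    [0,0,0],
    [0,0,0],
    [0,0,0],
    [0,0,0],
    [0,0,0],
    [0,0,0],
    [0,0,0],
    [0,0,0],
  ],
  gripper=[20,20,20,20,20,20,20,20],
)

```text
time: 13.92
ee_pos: [0.4365, -0.0066, 0.0806]
tcp_rot: [179.9, -0.3, -174.5]
wrist_force: [1.4, 1.1, 1.2]
opening: 0.0171
grasp_force: 0.0
```

```bash
python3 -c "
from h import *
plan(.395,.196,.08,152)
cv2.imwrite('pics/s4.png',cv2.resize(cv2.cvtColor(camera('scene')[160:340,150:390],cv2.COLOR_RGB2BGR),None,fx=3,fy=3))"
```

```text
t 13.93 pos [ 0.4365 -0.0066  0.0806] rot [ 179.9   -0.3 -174.5] open 0.0171 F [1.4 1.1 1.2]
 twist first (10deg): [ 0.   -0.03  3.35] shift cur axes [0.0219 0.2057 0.0011] shift after turn [0.1318 0.1594 0.0006]
```

View pics/s4.png

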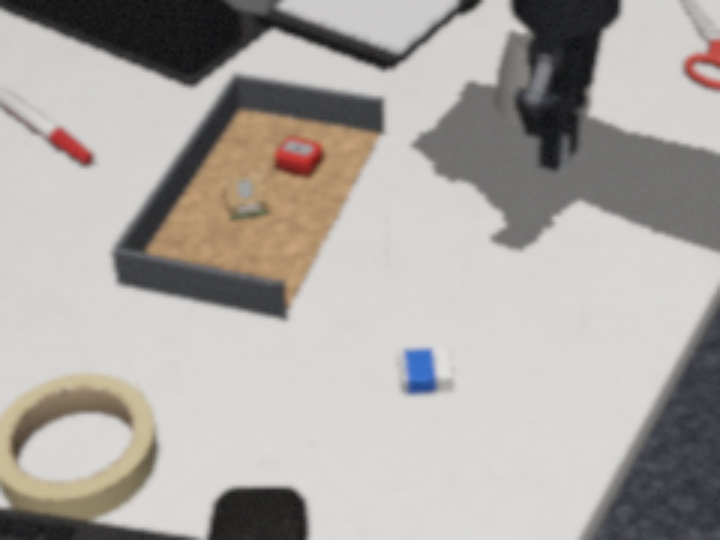

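The sharpener is inside at crop (298,154) and the staple box hasn't moved. Now the eraser, first with a diagonal push on a heading of -28°.

Emit:
send_rows(
  linear=[
    [0,0,0],
    [0,0,0],
    [0,0,0],
    [0,0,0],
    [0.022,0.0265,0],
    [0.022,0.0265,0],
    [0.022,0.0265,0],
    [0.022,0.0265,0],
  ],
  twist=[
    [0,0,0.84],
    [0,0,0.84],
    [0,0,0.84],
    [0,0,0.83],
    [0,0,0],
    [0,0,0],
    [0,0,0],
    [0,0,0],
  ],
  gripper=[20,20,20,20,20,20,20,20],
)

```text
time: 14.98
ee_pos: [0.4108, 0.13, 0.0808]
tcp_rot: [-180.0, -0.3, 152.0]
wrist_force: [-0.2, -0.8, -0.7]
opening: 0.0171
grasp_force: 0.0
```

Emit:
send_rows(
  linear=[
    [0.022,0.0265,0],
    [0.022,0.0265,0],
    [0,0,0],
  ],
  twist=[
    [0,0,0],
    [0,0,0],
    [0,0,0],
  ],
  gripper=[20,20,20],
)

```text
time: 15.35
ee_pos: [0.3964, 0.1981, 0.0807]
tcp_rot: [-179.9, -0.3, 152.2]
wrist_force: [0.3, -0.7, -0.3]
opening: 0.0171
grasp_force: 0.0
```

```bash
python3 -c "
from h import *
plan(.395,.196,.02,152)"
```

```text
t 15.35 pos [0.3964 0.1981 0.0807] rot [-179.9   -0.3  152.2] open 0.0171 F [ 0.3 -0.7 -0.3]
 twist first (10deg): [-0.01 -0.03  0.02] shift cur axes [-0.     -0.0024  0.0607] shift after turn [ 0.0003 -0.0025  0.0607]
```

Emit:
send_rows(
  linear=[
    [0,-0.002,0.03],
    [0,0,0.0305],
    [-0.014,0,0],
    [-0.014,0,0],
    [-0.014,0,0],
    [-0.014,0,0],
    [-0.014,0,0],
    [-0.014,0,0],
  ],
  twist=[
    [0,0,0],
    [0,0,0],
    [0,0,0],
    [0,0,0],
    [0,0,0],
    [0,0,0],
    [0,0,0],
    [0,0,0],
  ],
  gripper=[20,20,20,20,20,20,20,20],
)

```text
time: 16.35
ee_pos: [0.4697, 0.1543, 0.0199]
tcp_rot: [-179.9, -0.3, 152.0]
wrist_force: [0.7, -0.1, 0.2]
opening: 0.0171
grasp_force: 0.2
```

Emit:
send_rows(
  linear=[
    [-0.014,0,0],
    [-0.014,0,0],
    [-0.014,0,0],
    [-0.014,0,0],
    [0.03,0,0],
    [0.02,0,-0.03],
    [0.03,0,-0.03],
    [0.03,0,0],
  ],
  twist=[
    [0,0,0],
    [0,0,0],
    [0,0,0],
    [0,0,0],
    [0,0,0],
    [0,0,0],
    [0,0,0],
    [0,0,0],
  ],
  gripper=[20,20,20,20,20,20,20,20],
)

```text
time: 17.35
ee_pos: [0.4223, 0.1807, 0.0826]
tcp_rot: [179.9, -0.2, 152.0]
wrist_force: [-0.8, -0.7, -0.9]
opening: 0.0171
grasp_force: 0.0
```

```bash
python3 -c "
from h import *
im=camera('scene');hsv=cv2.cvtColor(im,cv2.COLOR_RGB2HSV)
m=((hsv[...,1]>100)&(abs(hsv[...,0].astype(int)-112)<18)).astype(np.uint8)
c=blob(m,(150,160,390,340));p=cv2.minAreaRect(c)[0];print(p,ray('scene',p,.012))
plan(.45,.06,.08,-168)
cv2.imwrite('pics/s5.png',cv2.resize(cv2.cvtColor(im[160:340,150:390],cv2.COLOR_RGB2BGR),None,fx=3,fy=3))"
```

```text
(262.7769775390625, 251.28465270996094) [0.5427021  0.12235265]
t 17.4 pos [0.4193 0.1814 0.0814] rot [-180.    -0.3  152.1] open 0.0175 F [ 2.9  2.6 -0.9]
 twist first (10deg): [ 0.01 -0.03 -3.99] shift cur axes [-0.084  -0.0929  0.0009] shift after turn [-0.0048 -0.1251  0.0014]
```

View pics/s5.png

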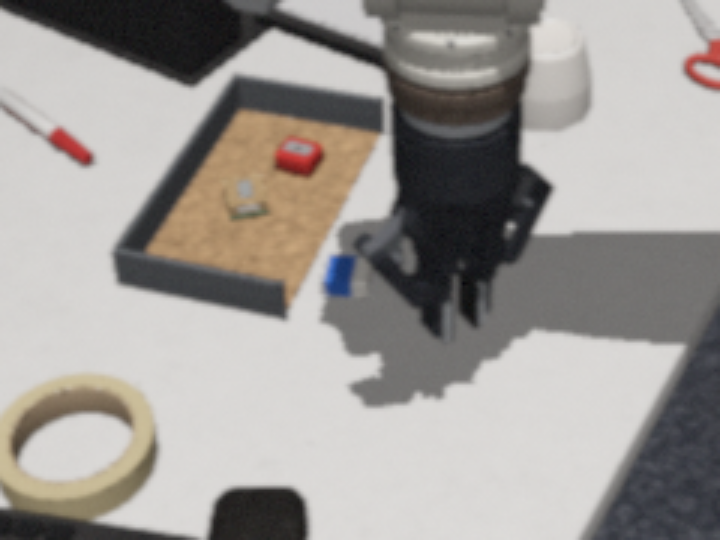

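The eraser now lies just in front of the opening, with its sleeve at crop (340,275) and its centre at about (0.538, 0.121). Next is a straight push on a heading of 7°.

```bash
python3 -c "
from h import *
plan(.480,.114,.08,-172.7)"
```

```text
t 17.4 pos [0.4193 0.1814 0.0814] rot [-180.    -0.3  152.1] open 0.0175 F [ 2.9  2.6 -0.9]
 twist first (10deg): [ 0.01 -0.03 -3.52] shift cur axes [-0.0852 -0.0311  0.0009] shift after turn [-0.0516 -0.0745  0.0014]
```

Emit:
send_rows(
  linear=[
    [0,0,0],
    [0,0,0],
    [0,0,0],
    [0,0,0],
    [-0.017,-0.025,0],
    [-0.017,-0.025,0],
    [-0.0175,-0.0245,0],
    [0,0,0],
  ],
  twist=[
    [0,0,-0.88],
    [0,0,-0.88],
    [0,0,-0.88],
    [0,0,-0.88],
    [0,0,0],
    [0,0,0],
    [0,0,0],
    [0,0,0],
  ],
  gripper=[20,20,20,20,20,20,20,20],
)

```text
time: 18.4
ee_pos: [0.483, 0.1112, 0.0794]
tcp_rot: [179.9, -0.3, -172.9]
wrist_force: [-1.1, 0.0, -0.6]
opening: 0.0172
grasp_force: 0.0
```

```bash
python3 -c "
from h import *
plan(.480,.114,.02,-172.7)"
```

```text
t 18.4 pos [0.483  0.1112 0.0794] rot [ 179.9   -0.3 -172.9] open 0.0172 F [-1.1  0.  -0.6]
 twist first (10deg): [ 0.01 -0.03 -0.02] shift cur axes [0.0023 0.003  0.0594] shift after turn [0.0026 0.0031 0.0594]
```

Emit:
send_rows(
  linear=[
    [0.003,0.003,0.03],
    [0,0,0.0295],
    [-0.013,0,0],
    [-0.013,0,0],
    [-0.013,0,0],
    [-0.013,0,0],
    [-0.013,0,0],
    [-0.013,0,0],
  ],
  twist=[
    [0,0,0],
    [0,0,0],
    [0,0,0],
    [0,0,0],
    [0,0,0],
    [0,0,0],
    [0,0,0],
    [0,0,0],
  ],
  gripper=[20,20,20,20,20,20,20,20],
)

```text
time: 19.4
ee_pos: [0.5565, 0.1252, 0.0198]
tcp_rot: [179.9, -0.3, -172.8]
wrist_force: [0.5, -0.2, 0.4]
opening: 0.0168
grasp_force: 0.1
```

Emit:
send_rows(
  linear=[
    [-0.013,0,0],
    [-0.013,0,0],
    [-0.015,0,0],
    [0.03,0,0],
    [0,0,-0.03],
    [0.02,0,-0.03],
    [0.04,0,0],
    [0.04,0,0],
  ],
  twist=[
    [0,0,0],
    [0,0,0],
    [0,0,0],
    [0,0,0],
    [0,0,0],
    [0,0,0],
    [0,0,0],
    [0,0,0],
  ],
  gripper=[20,20,20,20,20,20,20,20],
)

```text
time: 20.4
ee_pos: [0.4672, 0.1138, 0.0807]
tcp_rot: [179.9, -0.2, -172.8]
wrist_force: [-0.8, 0.8, -0.4]
opening: 0.0174
grasp_force: 0.0
```

Emit:
send_rows(
  linear=[
    [0.03,0,-0.03],
    [0.03,0,-0.03],
    [0.03,0,-0.03],
    [0,0,-0.03],
    [0,0,0],
  ],
  twist=[
    [0,0,0],
    [0,0,0],
    [0,0,0],
    [0,0,0],
    [0,0,0],
  ],
  gripper=[20,20,20,20,20],
)

```text
time: 21.02
ee_pos: [0.38, 0.1026, 0.2032]
tcp_rot: [179.8, -0.0, -172.8]
wrist_force: [-0.2, -0.4, 0.2]
opening: 0.017
grasp_force: 0.0
```

```bash
python3 -c "
from h import *
im=camera('scene');hsv=cv2.cvtColor(im,cv2.COLOR_RGB2HSV);H=hsv[...,0].astype(int);S=hsv[...,1]
def t(n,m,box):
    c=blob(m.astype(np.uint8),box);p=cv2.minAreaRect(c)[0];w=ray('scene',p,.012);d=w-[.649,.070]
    print(n,np.round(p,1),w.round(3),'tray',(d@[[.979,-.205],[.205,.979]]).round(3))
t('eraser blue',(S>100)&(abs(H-112)<18),(150,160,390,340))
t('sharp',(S>150)&((H<8)|(H>172)),(225,195,300,260))
plan(.4,.1,.1,-172)
cv2.imwrite('pics/s6.png',cv2.resize(cv2.cvtColor(im[130:340,150:430],cv2.COLOR_RGB2BGR),None,fx=2.8,fy=2.8))"
```

```text
eraser blue [228.4 244.7] [0.62  0.139] tray [-0.014  0.074]
sharp [249.  212.5] [0.641 0.022] tray [-0.018 -0.045]
t 21.07 pos [0.3797 0.1025 0.2016] rot [ 179.9   -0.2 -172.8] open 0.0173 F [-0.1  0.1 -0.8]
 twist first (10deg): [ 0.01 -0.02 -0.08] shift cur axes [-0.0202 -0.0053  0.1016] shift after turn [-0.0198 -0.0053  0.1016]
```

View pics/s6.png

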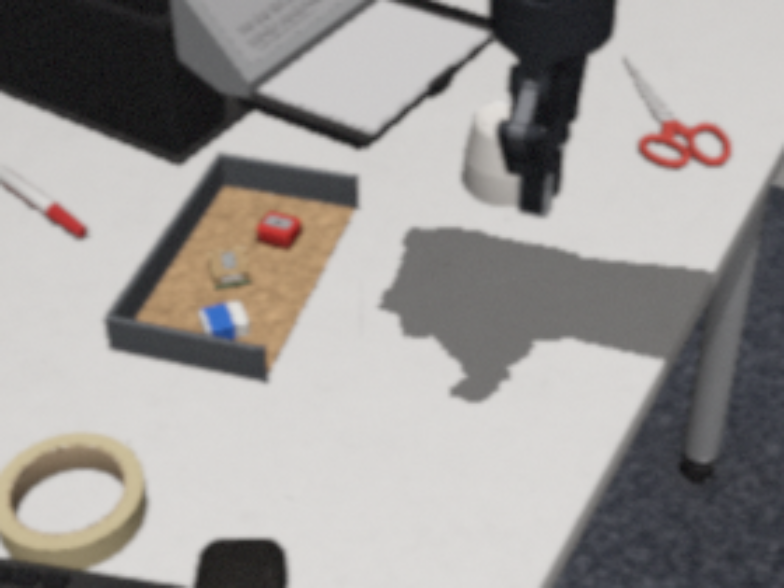

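All three items lie well inside the tray: eraser at crop (223,320), staple box (230,268) and sharpener (279,230). Their tray x is at least -0.02 or so, against a limit of -0.051. Mug, tape and scissors haven't moved, and the arm is clear.

```bash
python3 -c "
from workcell import ticket
print(ticket.job_done())"
```

```text
the job is handed in; nothing more can be done
None
```

I swept the eraser, staple box and sharpener along the desk into the tray, left the mug, tape roll and scissors in place, and handed in the job at about 21 s; no verdict came back.

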